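Line up the moka bottoms by size on the cup warmer

TASK

Stand the four single moka pot bottoms on the cup warmer plate, upright, one in the middle of each coloured disc, lined up by size: the smallest on the disc next to the red timer, then growing to the largest on the disc next to the brown cup. The disc colours do not matter. Do not tip a moka bottom over, and leave the cup standing where it is.

Things in the scene. Friction and masses are not known exactly. Their poses are not given: they have to be found in the camera images.
- moka1: the smallest of the four single moka pot bottoms: open-topped aluminium boiler, upright, 42 mm high, foot 52 mm across, tapering to an upright round neck 40 mm across, the top 21 mm (grip there, any yaw); wall 4 mm; about 70 g; a brass valve stub stands 4 mm out of the taper at its +x. Origin: centre of the underside, z up
- moka2: the second smallest of the four single moka pot bottoms: open-topped aluminium boiler, upright, 53 mm high, foot 62 mm across, tapering to an upright round neck 49 mm across, the top 21 mm (grip there, any yaw); wall 4 mm; about 100 g; a brass valve stub stands 4 mm out of the taper at its +x. Origin: centre of the underside, z up
- moka3: the second largest of the four single moka pot bottoms: open-topped aluminium boiler, upright, 65 mm high, foot 73 mm across, tapering to an upright round neck 58 mm across, the top 21 mm (grip there, any yaw); wall 4 mm; about 140 g; a brass valve stub stands 4 mm out of the taper at its +x. Origin: centre of the underside, z up
- moka4: the largest of the four single moka pot bottoms: open-topped aluminium boiler, upright, 78 mm high, foot 84 mm across, tapering to an upright round neck 67 mm across, the top 21 mm (grip there, any yaw); wall 4 mm; about 190 g; a brass valve stub stands 4 mm out of the taper at its +x. Origin: centre of the underside, z up
- disc_white: white glazed disc, 92 mm across, 4 mm thick, one of four in a straight row, 105 mm between centres, fixed on a fixed steel warmer plate (640 x 120 x 12 mm, roughly crosswise in front of the robot); the order of colours changes and means nothing. Origin: centre of its underside, z up; its top face, where a moka bottom stands, is 4 mm higher (16 mm above the tiles)
- disc_blue: blue glazed disc, 92 mm across, 4 mm thick, one of four in a straight row, 105 mm between centres, fixed on a fixed steel warmer plate (640 x 120 x 12 mm, roughly crosswise in front of the robot); the order of colours changes and means nothing. Origin: centre of its underside, z up; its top face, where a moka bottom stands, is 4 mm higher (16 mm above the tiles)
- disc_green: green glazed disc, 92 mm across, 4 mm thick, one of four in a straight row, 105 mm between centres, fixed on a fixed steel warmer plate (640 x 120 x 12 mm, roughly crosswise in front of the robot); the order of colours changes and means nothing. Origin: centre of its underside, z up; its top face, where a moka bottom stands, is 4 mm higher (16 mm above the tiles)
- disc_terracotta: terracotta glazed disc, 92 mm across, 4 mm thick, one of four in a straight row, 105 mm between centres, fixed on a fixed steel warmer plate (640 x 120 x 12 mm, roughly crosswise in front of the robot); the order of colours changes and means nothing. Origin: centre of its underside, z up; its top face, where a moka bottom stands, is 4 mm higher (16 mm above the tiles)
- timer: red round kitchen timer with a white dial, 62 mm across, 44 mm high, held by its magnetic base on one end of the warmer plate (it cannot move), in line with the discs, 105 mm from the centre of the nearest disc to its own. Which end it is on changes. Origin: centre of its underside, z up
- cup: brown glazed espresso cup, 62 mm across the rim, 56 mm high, standing loose on the other end of the warmer plate, in line with the discs, 105 mm from the nearest disc centre to its own; its handle (at its +y) points roughly square to the row, away from the robot. Origin: centre of its underside, z up

How it is judged:
At the end, for the whole second after the job is handed in: Each moka bottom stands upright (within 0.1 rad) and at rest on a disc's top face, its centre within 13 mm of the disc's centre, in order of size from the smallest on the disc next to the timer to the largest on the disc next to the cup; the cup still stands within 20 mm of its first place ((horizontal distance between moka1 and disc_white below 0.013 m or horizontal distance between moka1 and disc_blue below 0.013 m or horizontal distance between moka1 and disc_green below 0.013 m or horizontal distance between moka1 and disc_terracotta below 0.013 m) and horizontal distance between moka1 and timer between 0.075 and 0.135 m and height (world z) of moka1 between 0.012 and 0.021 m and angle between each of moka1, moka2, moka3, moka4's own z axis and vertical below 0.1 rad and linear speed of each of moka1, moka2, moka3, moka4 below 0.02 m/s and angular speed of each of moka1, moka2, moka3, moka4 below 0.2 rad/s and (horizontal distance between moka2 and disc_white below 0.013 m or horizontal distance between moka2 and disc_blue below 0.013 m or horizontal distance between moka2 and disc_green below 0.013 m or horizontal distance between moka2 and disc_terracotta below 0.013 m) and horizontal distance between moka2 and timer between 0.18 and 0.24 m and height (world z) of moka2 between 0.012 and 0.021 m and (horizontal distance between moka3 and disc_white below 0.013 m or horizontal distance between moka3 and disc_blue below 0.013 m or horizontal distance between moka3 and disc_green below 0.013 m or horizontal distance between moka3 and disc_terracotta below 0.013 m) and horizontal distance between moka3 and timer between 0.285 and 0.345 m and height (world z) of moka3 between 0.012 and 0.021 m and (horizontal distance between moka4 and disc_white below 0.013 m or horizontal distance between moka4 and disc_blue below 0.013 m or horizontal distance between moka4 and disc_green below 0.013 m or horizontal distance between moka4 and disc_terracotta below 0.013 m) and horizontal distance between moka4 and timer between 0.39 and 0.45 m and height (world z) of moka4 between 0.012 and 0.021 m and distance of cup from where it was at the start of the episode below 0.02 m and angle between cup's own z axis and vertical below 0.15 rad); the robot touches nothing.
It fails at once if the smallest moka bottom is tipped over (angle between moka1's own z axis and vertical above 0.8 rad).
It fails at once if the second smallest moka bottom is tipped over (angle between moka2's own z axis and vertical above 0.8 rad).
It fails at once if the second largest moka bottom is tipped over (angle between moka3's own z axis and vertical above 0.8 rad).
It fails at once if the largest moka bottom is tipped over (angle between moka4's own z axis and vertical above 0.8 rad).
It fails at once if the cup is tipped or pushed away (angle between cup's own z axis and vertical above 0.6 rad or distance of cup from where it was at the start of the episode above 0.03 m).
It also fails if it takes over 104 s, if anything falls off the work surface, if the arm or the gripper's body presses on something with over 40 N, if the wrist force passes 120 N, or if a joint passes its speed limit or range.

ROBOT

A 6-joint arm with a two-finger parallel gripper is mounted at the origin on the work surface. World frame = base frame: x ahead of the robot, y to its left, z up, the work surface at z = 0. Lengths are in m, angles in rad, forces in N, time in s.
With the tool pointing down it reaches from about 0.225 to 0.725 m from the base axis. Payload 3.1 kg.
Tool frame: the origin (TCP) lies where the fingers leave the gripper's body, on its centre line; the fingertips stand 73 mm ahead of it and the grasp point (between the pads) lies 54 mm ahead of it; z points along the fingers, y is the line along which they close (so a half turn about z gives the same grasp; the last joint's range is limited). The gripper opens to 85 mm and grips with 20 to 120 N. Pads are 22 mm wide; open, the fingers measure 114 mm over their backs; the gripper's body (76 mm by 85 mm) begins 54 mm behind the grasp point. The pads swing forward as they close: fully open they stand 13 mm farther back than shut.
Start: joints at [1.12, 0.048, 0.099, 1.622, 0, 1.443], TCP at [0.167, 0.498, 0.304] pointing down, gripper open.
Joint ranges: [-2.91, 2.91], [-0.99, 1.94], [-1.21, 1.42], [-2.12, 2.29], [-1.49, 1.47], [-3.14, 3.14]. Speed limits (rad/s): [2.79, 2.79, 3.14, 3.14, 3.14, 3.14].

INTERFACE

Orientations are given as a rotation vector (axis times angle).
In Python, from cell import bot gives the robot as it stands.
- The arm moves only by the shell command python3 -m crank 'ROWS' [FORCE]. ROWS is a JSON object whose one key "deltas" holds a list of rows, each a list of 7 numbers: the shift along the tool's x, y, z in mm, then the turn, a rotation vector about the tool's x, y, z in rad, then the finger opening in mm, from 0 to 85.4. In form: {"deltas": [[tx, ty, tz, rx, ry, rz, gripper], ...]}. A call has 1 to 20 rows; each row shifts and turns the commanded pose from where the row before left it, along the tool's axes as they then stand; what a row does not reach is not made up. A row lasts 1/10 s, in which the tool goes at most 50 mm and 8.59 degrees, less where a joint would pass 70% of its speed; a pose out of reach is approached as far as the arm can. A call is refused whole if a number of a shift passes 50 or a number of a turn 0.15, either way. A call with a gripper value outside its range is refused whole. The fingers move at their own pace and stop on an object; FORCE is the grip in N (left out, the last holds). Time passes only in rows, so rows that do not move let the fingers close. It gives the time, the measured TCP pose, the force, the opening and the grip force at its end, in the units of the state.
- bot.get_state(): the state, without advancing time (a new reading comes with each control period).
- bot.snapshot(name): name is "side" or "top" or "wrist"; returns a dict with "pixels" (420x560x3 uint8, blue, green, red), "vfov" (degrees; the focal length in pixels is half the picture's height over the tangent of half this angle, whatever the lens; pixels are square), "cx", "cy" (the principal point, pixels), "R" (3x3) and "t" (3): a world point X has camera coordinates R X + t; the wrist camera has in their place "hand_eye" (4x4, takes a point from camera to tool coordinates, whose origin is the TCP and whose axes are the flange's). Camera axes: x right, y down, z forward; pixel columns grow to the right and rows downward; lengths in m; the calibration is good to about 2 mm. A picture is of the moment at which its call begins: read the wrist's pose just before it. There is no depth.
- bot.sign_off(): hands the job in; it is judged then, once.
Trained networks look in a picture, given as the dict that the camera call returned (one of the last four; its "shot" number tells which), for a name from the list of things; names that differ only in an ending like _2 or _b are one class to them, and where a whole thing is asked for, a point or a joint stands for the part that bears it (a point fixed in the world has none). Each returns a list of dicts, best first, with "conf" (0 to 1); they miss things now and then, are a little off and sometimes report something else, mostly with a low value. They report only what shows in the picture. A call takes as long as a camera call.
- bot.cut_out(picture, label): "pixels" (420x560 bool, what is visible of it) and "pixel" ([column, row] in pixels, amid what is visible of it).
- bot.place_of(picture, label): "pixel" ([column, row] in pixels: a listed point, or the origin of a listed thing).
The state is a dict: "time_s": time; "joint_positions": joint angles; "joint_velocities": joint speeds; "effort": joint torques, N m; "position": TCP position; "tcp_rot": TCP orientation; "ft_force": force on the tool from outside, world axes, zero at the start; "moment": the same for the moment, N m; "opening": finger opening in m; "finger_force": force on a finger pad.
Only numpy, scipy, OpenCV 4.12 (cv2) and the standard library are available. Lean on these libraries where they do the work, as an engineer would, in place of code of your own. Each camera call takes 0.05 s, during which the arm holds its last target. There are 200 camera calls.

## Working session

There is one attempt and no reset: what is moved stays moved. The work goes in short steps, Python scripts to look and compute and a shell command to move; the robot and the scene stay as the last step left them, time stands still between calls to the robot, and variables do not carry over. Pictures are saved under pics/ and viewed, at most 14 in all, crops included, and the job is handed in when it is done.

```bash
mkdir -p pics; ls; cat > h.py <<'E'
import numpy as np, cv2
from cell import bot
from scipy.spatial.transform import Rotation as Ro
N=["moka1","moka2","moka3","moka4","disc_white","disc_blue","disc_green","disc_terracotta","timer","cup"]
def ray(p,uv,st=None):
    f=210/np.tan(np.radians(p["vfov"])/2)
    d=np.array([(uv[0]-p["cx"])/f,(uv[1]-p["cy"])/f,1])
    if "R" in p: R=np.array(p["R"]);return -R.T@np.array(p["t"]),R.T@d
    H=np.array(p["hand_eye"]);Rt=Ro.from_rotvec(st["tcp_rot"]).as_matrix()
    return Rt@H[:3,3]+st["position"],Rt@H[:3,:3]@d
def onz(p,uv,z,st=None):
    o,d=ray(p,uv,st);return o+d*(z-o[2])/d[2]
E
python3 - <<'E'
from h import *
st=bot.get_state();print({k:np.round(v,3).tolist() for k,v in st.items()})
for c in ["top","side"]:
    p=bot.snapshot(c);cv2.imwrite(f"pics/{c}0.png",p["pixels"])
    o,_=ray(p,(0,0));print(c,o.round(3),p["pixels"].shape)
    for n in N:
        z=0.012 if n[0] in "dtc" else 0
        for r in bot.place_of(p,n)[:3]: print(n,round(r["conf"],2),np.round(r["pixel"],1),onz(p,r["pixel"],z).round(3))
E
```

```text
pics
{'time_s': 0.0, 'joint_positions': [1.12, 0.049, 0.098, 1.622, -0.0, 1.443], 'joint_velocities': [0.001, -0.0, 0.0, 0.0, -0.001, -0.001], 'effort': [-0.002, -33.879, 32.001, 0.021, -0.0, -0.0], 'position': [0.166, 0.497, 0.303], 'tcp_rot': [-0.505, -3.1, 0.004], 'ft_force': [-0.646, -0.856, -0.082], 'moment': [-0.033, 0.046, -0.024], 'finger_force': 0.0, 'opening': 0.086}
top [0.446 0.004 0.84 ] (420, 560, 3)
moka1 0.78 [344.7 274.3] [ 0.438 -0.094  0.   ]
moka1 0.65 [247.8 272. ] [0.437 0.089 0.   ]
moka1 0.61 [161.4 290.1] [0.399 0.252 0.   ]
moka2 0.78 [344.7 274.3] [ 0.438 -0.094  0.   ]
moka2 0.65 [247.8 272. ] [0.437 0.089 0.   ]
moka2 0.61 [161.4 290.1] [0.399 0.252 0.   ]
moka3 0.78 [344.7 274.3] [ 0.438 -0.094  0.   ]
moka3 0.65 [247.8 272. ] [0.437 0.089 0.   ]
moka3 0.61 [161.4 290.1] [0.399 0.252 0.   ]
moka4 0.78 [344.7 274.3] [ 0.438 -0.094  0.   ]
moka4 0.65 [247.8 272. ] [0.437 0.089 0.   ]
moka4 0.61 [161.4 290.1] [0.399 0.252 0.   ]
disc_white 0.82 [265.  173.4] [0.626 0.062 0.012]
disc_blue 0.6 [320.9 174.5] [ 0.626 -0.046  0.012]
disc_green 0.79 [321.3 172.5]
[... 288 characters left out ...]
 0.719 0.472] (420, 560, 3)
moka1 0.81 [341.2 256.2] [0.434 0.087 0.   ]
moka1 0.61 [346.6 204.5] [ 0.428 -0.098  0.   ]
moka2 0.81 [341.2 256.2] [0.434 0.087 0.   ]
moka2 0.61 [346.6 204.5] [ 0.428 -0.098  0.   ]
moka3 0.81 [341.2 256.2] [0.434 0.087 0.   ]
moka3 0.61 [346.6 204.5] [ 0.428 -0.098  0.   ]
moka4 0.81 [341.2 256.2] [0.434 0.087 0.   ]
moka4 0.61 [346.6 204.5] [ 0.428 -0.098  0.   ]
disc_white 0.65 [236.8 231.1] [0.631 0.057 0.012]
disc_blue 0.83 [258.1 181. ] [ 0.63  -0.149  0.012]
disc_green 0.77 [248.5 203.2] [ 0.631 -0.048  0.012]
disc_terracotta 0.75 [219.  265.3] [0.637 0.162 0.012]
timer 0.84 [270.4 162.8] [ 0.618 -0.25   0.012]
cup 0.81 [202.3 308.5] [0.634 0.265 0.012]
```

View pics/top0.png

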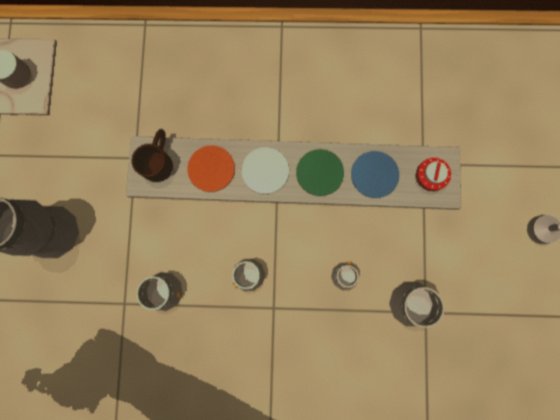

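View pics/side0.png

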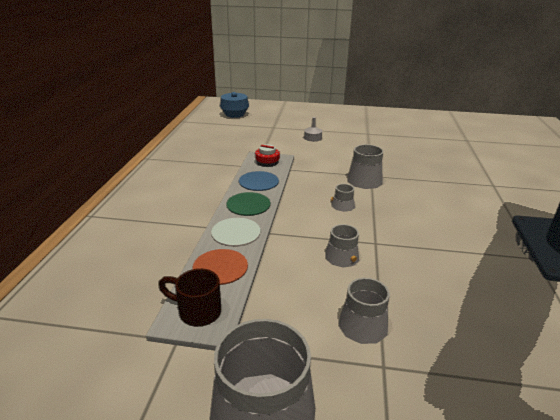

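The top view shows, left to right: cup (152,162), discs terracotta, white, green and blue at (211..375, ~170), and timer (434,174). The mokas are at (155,293) 3rd, (247,275) 2nd, (347,276) 1st and (423,306) 4th. The side view agrees. There's also a big distractor pot near y≈0.5, which I need to avoid.

```bash
cat >> h.py <<'E'
from scipy.optimize import minimize
DIM={1:(.042,.026,.020),2:(.053,.031,.0245),3:(.065,.0365,.029),4:(.078,.042,.0335)}
def sil(p,xy,rings):
    a=np.linspace(0,2*np.pi,40);P=np.vstack([np.c_[xy[0]+r*np.cos(a),xy[1]+r*np.sin(a),0*a+z] for z,r in rings])
    c=P@np.array(p["R"]).T+np.array(p["t"]);f=210/np.tan(np.radians(p["vfov"])/2)
    uv=c[:,:2]/c[:,2:]*f+[p["cx"],p["cy"]]
    m=np.zeros((420,560),np.uint8);cv2.fillConvexPoly(m,cv2.convexHull(np.round(uv*16).astype(np.int32)),1,shift=4);return cv2.GaussianBlur(m.astype(float),(0,0),1.5)
def fit(p,mask,x0,rings):
    M=cv2.GaussianBlur(mask.astype(float),(0,0),1.5)
    c=lambda x:((sil(p,x,rings)-M)**2).sum()/M.sum()
    r=minimize(c,x0,method="Nelder-Mead",options=dict(initial_simplex=np.array(x0)+[[0,0],[.01,0],[0,.01]],xatol=1e-4));return r.x,r.fun
def rings(k,z0=0):
    h,R,r=DIM[k];return [(z0,R),(z0+h-.021,r),(z0+h,r)]
def best(p,label,rg,x0):
    B=[]
    for d in bot.cut_out(p,label):
        m=d["pixels"]
        if np.logical_and(m,sil(p,x0,rg)>.3).sum()>.3*m.sum(): B.append((*fit(p,m,x0,rg),d["conf"]))
    return min(B,key=lambda b:b[1]) if B else None
E
python3 - <<'E'
from h import *
G={1:(.435,-.094),2:(.436,.088),3:(.399,.252),4:(.385,-.23)}
D={"disc_terracotta":(.636,.165),"disc_white":(.63,.06),"disc_green":(.63,-.047),"disc_blue":(.63,-.15),"timer":(.63,-.255),"cup":(.634,.267)}
for c in ["top","side"]:
    p=bot.snapshot(c)
    for k in G:
        b=best(p,f"moka{k}",rings(k),G[k]);print(c,k,b and (b[0].round(4),round(b[1],3),b[2]))
    for n,x in D.items():
        rg=[(.012,.046),(.016,.046)] if n[0]=="d" else [(.012,.031),(.056,.031)] if n=="timer" else [(.012,.024),(.068,.031)]
        b=best(p,n,rg,x);print(c,n,b and (b[0].round(4),round(b[1],3),b[2]))
E
```

```text
top 1 (array([ 0.4374, -0.0936]), np.float64(0.007), 0.71)
top 2 (array([0.4335, 0.0888]), np.float64(0.004), 0.89)
top 3 None
top 4 (array([ 0.3881, -0.2188]), np.float64(0.008), 0.87)
top disc_terracotta (array([0.6341, 0.1676]), np.float64(0.014), 0.7)
top disc_white (array([0.6326, 0.0625]), np.float64(0.002), 0.65)
top disc_green (array([ 0.6313, -0.0427]), np.float64(0.004), 0.63)
top disc_blue (array([ 0.6297, -0.1484]), np.float64(0.011), 0.84)
top timer (array([ 0.6266, -0.2502]), np.float64(0.121), 0.65)
top cup (array([0.6356, 0.2691]), np.float64(0.089), 0.9)
side 1 (array([ 0.4365, -0.0976]), np.float64(0.048), 0.63)
side 2 (array([0.4343, 0.085 ]), np.float64(0.016), 0.71)
side 3 (array([0.3988, 0.2475]), np.float64(0.015), 0.56)
side 4 (array([ 0.3894, -0.2235]), np.float64(0.02), 0.71)
side disc_terracotta (array([0.6331, 0.1596]), np.float64(0.186), 0.8)
side disc_white (array([0.6339, 0.0602]), np.float64(0.007), 0.92)
side disc_green (array([ 0.6316, -0.0449]), np.float64(0.01), 0.69)
side disc_blue (array([ 0.6302, -0.1487]), np.float64(0.022), 0.91)
side timer (array([ 0.6251, -0.2481]), np.float64(0.264), 0.77)
side cup (array([0.6362, 0.2748]), np.float64(0.103), 0.7)
```

```bash
python3 -m crank '{"deltas":[[0,0,0,0,0,0.15,85],[0,0,0,0,0,0.15,85],[0,0,0,0,0,0.15,85],[0,0,0,0,0,0.15,85],[0,0,0,0,0,0.15,85],[0,0,0,0,0,0.15,85],[0,0,0,0,0,0.15,85],[0,0,0,0,0,0.15,85],[0,0,0,0,0,0.047,85],[-24.9,23.3,8,0,0,0,85],[-24.9,23.3,8,0,0,0,85],[-24.9,23.3,8,0,0,0,85],[-24.9,23.3,8,0,0,0,85],[-24.9,23.3,8,0,0,0,85],[-24.9,23.3,8,0,0,0,85],[-24.9,23.3,8,0,0,0,85],[-24.9,23.3,8,0,0,0,85],[-24.9,23.3,8,0,0,0,85],[-24.9,23.3,8,0,0,0,85]]}' 60; python3 -m crank '{"deltas":[[0,0,0,0,0,0,85],[0,0,0,0,0,0,85],[0,0,0,0,0,0,85]]}'
```

```text
time_s: 4.1
position: [0.4006, 0.248, 0.2238]
tcp_rot: [2.22, 2.222, 0.001]
ft_force: [0.3, 0.4, -0.2]
opening: 0.0851
finger_force: 0.0
time_s: 4.4
position: [0.3995, 0.2496, 0.2242]
tcp_rot: [-2.219, -2.223, -0.001]
ft_force: [-0.3, -0.1, 0.4]
opening: 0.0848
finger_force: 0.0
```

```bash
cat >> h.py <<'E'
def wristp():
    st=bot.get_state();p=bot.snapshot("wrist");H=np.array(p["hand_eye"]);T=np.eye(4);T[:3,:3]=Ro.from_rotvec(st["tcp_rot"]).as_matrix();T[:3,3]=st["position"]
    W=np.linalg.inv(T@H);p["R"]=W[:3,:3];p["t"]=W[:3,3];return p
E
python3 - <<'E'
from h import *
p=wristp();cv2.imwrite("pics/w1.png",p["pixels"])
b=best(p,"moka3",rings(3),(.399,.2485));print(b)
E
```

```text
(array([0.39926058, 0.24773381]), np.float64(0.010037539805756487), 0.57)
```

View pics/w1.png

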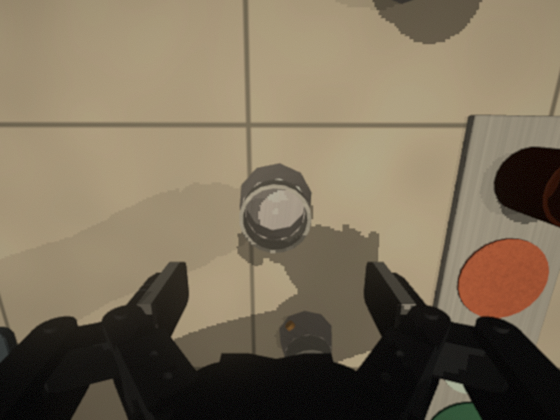

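The wrist view shows moka3 at (277,210), centred between the fingers; the fit agrees to 1 mm. Descend and grip.

```bash
python3 -m crank '{"deltas":[[-0.5,0,20,0,0,0,85],[0,0,25,0,0,0,85],[0,0,25,0,0,0,85],[0,0,20,0,0,0,85],[0,0,15,0,0,0,85],[0,0,0,0,0,0,85],[0,0,0,0,0,0,70],[0,0,0,0,0,0,50],[0,0,0,0,0,0,50],[0,0,0,0,0,0,50],[0,0,0,0,0,0,50],[0,0,0,0,0,0,50]]}' 40; python3 - <<'E'
from h import *
p=bot.snapshot("side");cv2.imwrite("pics/s1.png",cv2.resize(p["pixels"][200:380,260:500],None,fx=3,fy=3))
E
```

```text
time_s: 5.7
position: [0.401, 0.2494, 0.1209]
tcp_rot: [2.22, 2.222, 0.006]
ft_force: [-1.3, 0.4, 6.0]
opening: 0.0561
finger_force: 43.2
```

View pics/s1.png

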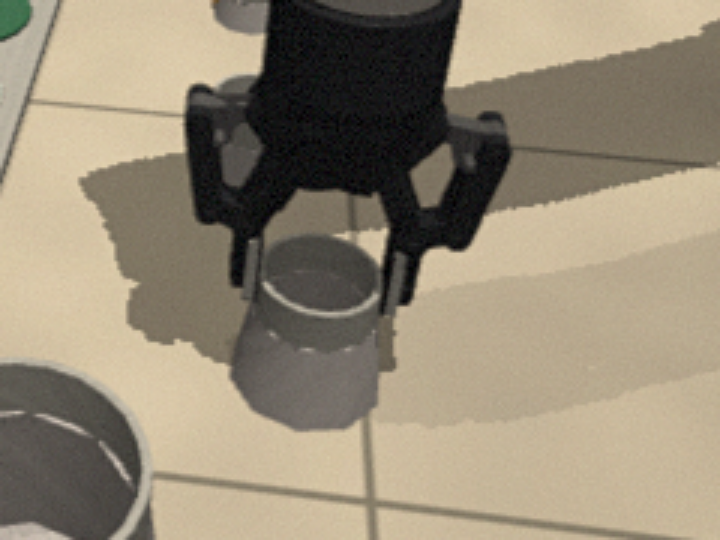

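The pads hold the neck between rim and taper, fingers clear of the taper. Lift and carry to the white disc.

```bash
python3 -m crank '{"deltas":[[0,0,-10,0,0,0,50],[0,0,-25,0,0,0,50],[0,0,-30,0,0,0,50],[0,0,-25,0,0,0,50],[0,0,-10,0,0,0,50],[-9,11.2,0,0,0,0,50],[-18.6,23.3,0,0,0,0,50],[-18.6,23.3,0,0,0,0,50],[-18.6,23.3,0,0,0,0,50],[-18.6,23.3,0,0,0,0,50],[-18.6,23.3,0,0,0,0,50],[-18.6,23.3,0,0,0,0,50],[-18.6,23.3,0,0,0,0,50],[-18.6,23.3,0,0,0,0,50],[-18.6,23.3,0,0,0,0,50],[-9.5,12,0,0,0,0,50],[0,0,0,0,0,0,50],[0,0,0,0,0,0,50],[0,0,0,0,0,0,50]]}'; python3 - <<'E'
from h import *
print(bot.get_state()["position"])
for c in["top","side"]:
    p=bot.snapshot(c);b=best(p,"moka3",rings(3,.1),(.633,.0615));print(c,b)
E
```

```text
time_s: 7.65
position: [0.6319, 0.0632, 0.2178]
tcp_rot: [-2.219, -2.222, 0.003]
ft_force: [0.8, -0.4, -1.7]
opening: 0.0562
finger_force: 43.0
[0.6319411  0.06318    0.21777308]
top (array([0.6176875, 0.034625 ]), np.float64(4.1465024990667905), 0.52)
side (array([0.63154713, 0.0648057 ]), np.float64(0.02847439795843491), 0.78)
```

```bash
python3 -m crank '{"deltas":[[-2.5,1.5,10,0,0,0,50],[0,0,20,0,0,0,50],[0,0,25,0,0,0,50],[0,0,15,0,0,0,50],[0,0,8,0,0,0,50],[0,0,0,0,0,0,50],[0,0,0,0,0,0,50]]}'; python3 -m crank '{"deltas":[[0,0,2,0,0,0,50],[0,0,0,0,0,0,50]]}';python3 -m crank '{"deltas":[[0,0,2,0,0,0,50],[0,0,0,0,0,0,50]]}'
```

```text
time_s: 8.55
position: [0.6348, 0.0605, 0.1416]
tcp_rot: [2.22, 2.222, 0.001]
ft_force: [1.1, -0.2, -1.5]
opening: 0.0562
finger_force: 43.0
time_s: 8.75
position: [0.6351, 0.0604, 0.1401]
tcp_rot: [2.219, 2.222, 0.002]
ft_force: [0.2, 0.4, -0.6]
opening: 0.0562
finger_force: 43.0
time_s: 8.95
position: [0.6345, 0.0604, 0.1371]
tcp_rot: [2.22, 2.222, 0.0]
ft_force: [-0.3, 0.3, 0.1]
opening: 0.0562
finger_force: 43.1
```

```bash
python3 -m crank '{"deltas":[[0,0,1,0,0,0,50],[0,0,0,0,0,0,56],[0,0,0,0,0,0,65],[0,0,0,0,0,0,85],[0,0,0,0,0,0,85],[0,0,0,0,0,0,85],[0,0,-10,0,0,0,85],[0,0,-25,0,0,0,85],[0,0,-30,0,0,0,85],[0,0,-25,0,0,0,85],[0,-40,0,0,0,0,85],[0,-40,0,0,0,0,85],[0,-40,0,0,0,0,85],[12,-40,0,0,0,0,85],[16,-40,0,0,0,0,85],[0,0,0,0,0,0,85],[0,0,0,0,0,0,85],[0,0,0,0,0,0,85]]}'; python3 - <<'E'
from h import *
print(bot.get_state()["position"])
for c in["top","side"]:
    p=bot.snapshot(c)
    b=best(p,"moka3",rings(3,.016),(.633,.0615));print(c,3,b)
p=wristp();b=best(p,"moka2",rings(2),(.434,.0875));print("w",2,b)
b=best(p,"disc_white",[(.012,.046),(.016,.046)],(.633,.0615));print(b)
E
```

```text
time_s: 10.75
position: [0.4354, 0.0881, 0.2269]
tcp_rot: [2.219, 2.221, 0.003]
ft_force: [1.3, 0.1, 0.0]
opening: 0.0852
finger_force: 0.0
[0.43544954 0.0881272  0.22690901]
top 3 (array([0.63424548, 0.05930745]), np.float64(0.008908632312420598), 0.61)
side 3 (array([0.63481882, 0.05823303]), np.float64(0.016496961294577655), 0.94)
w 2 (array([0.43463195, 0.08718094]), np.float64(0.021273073677573726), 0.57)
(array([0.63175657, 0.06274713]), np.float64(2.3769971975531887), 0.59)
```

```bash
python3 -m crank '{"deltas":[[-1,-1,20,0,0,0,85],[0,0,28,0,0,0,85],[0,0,28,0,0,0,85],[0,0,25,0,0,0,85],[0,0,17,0,0,0,85],[0,0,0,0,0,0,85],[0,0,0,0,0,0,65],[0,0,0,0,0,0,42],[0,0,0,0,0,0,42],[0,0,0,0,0,0,42],[0,0,0,0,0,0,42],[0,0,0,0,0,0,42]]}' 35; python3 -m crank '{"deltas":[[0,0,-10,0,0,0,42],[0,0,-25,0,0,0,42],[0,0,-30,0,0,0,42],[0,0,-25,0,0,0,42],[0,0,-10,0,0,0,42],[-9,12,0,0,0,0,42],[-14,22,0,0,0,0,42],[-14,22,0,0,0,0,42],[-14,22,0,0,0,0,42],[-14,22,0,0,0,0,42],[-14,22,0,0,0,0,42],[-14,22,0,0,0,0,42],[-14,22,0,0,0,0,42],[-14,22,0,0,0,0,42],[-9.5,9,0,0,0,0,42],[0,0,0,0,0,0,42],[0,0,0,0,0,0,42],[0,0,0,0,0,0,42]]}'; python3 - <<'E'
from h import *
print(bot.get_state()["position"])
p=bot.snapshot("side");b=best(p,"moka2",rings(2,.1),(.6315,-.0435));print(b)
E
```

```text
time_s: 12.3
position: [0.4348, 0.0873, 0.11]
tcp_rot: [2.218, 2.221, 0.005]
ft_force: [-0.1, -0.6, 5.9]
opening: 0.0479
finger_force: 36.4
time_s: 14.1
position: [0.6297, -0.0427, 0.2069]
tcp_rot: [-2.219, -2.222, 0.002]
ft_force: [1.1, -0.1, -1.5]
opening: 0.0479
finger_force: 36.5
[ 0.6296867  -0.04268154  0.2068787 ]
(array([ 0.62817392, -0.0367541 ]), np.float64(0.023365045295062288), 0.71)
```

```bash
python3 -m crank '{"deltas":[[-0.5,1.5,10,0,0,0,42],[0,0,20,0,0,0,42],[0,0,25,0,0,0,42],[0,0,15,0,0,0,42],[0,0,6,0,0,0,42],[0,0,0,0,0,0,42],[0,0,0,0,0,0,42]]}'; python3 -m crank '{"deltas":[[0,0,2,0,0,0,42],[0,0,0,0,0,0,42]]}';python3 -m crank '{"deltas":[[0,0,2,0,0,0,42],[0,0,0,0,0,0,42]]}'
```

```text
time_s: 14.9
position: [0.6325, -0.0436, 0.1329]
tcp_rot: [2.219, 2.222, 0.001]
ft_force: [0.0, -0.6, -0.3]
opening: 0.0481
finger_force: 36.4
time_s: 15.1
position: [0.6326, -0.0437, 0.131]
tcp_rot: [2.219, 2.221, 0.002]
ft_force: [-0.8, 0.7, -0.1]
opening: 0.0479
finger_force: 36.4
time_s: 15.3
position: [0.632, -0.0436, 0.1279]
tcp_rot: [2.22, 2.222, 0.0]
ft_force: [0.1, 0.5, -1.8]
opening: 0.0483
finger_force: 36.4
```

```bash
python3 -m crank '{"deltas":[[0,0,1,0,0,0,42],[0,0,0,0,0,0,42]]}'; python3 -m crank '{"deltas":[[0,0,1,0,0,0,42],[0,0,0,0,0,0,42]]}'
```

```text
time_s: 15.5
position: [0.6319, -0.0435, 0.1267]
tcp_rot: [-2.22, -2.222, 0.0]
ft_force: [-1.9, 0.3, -0.4]
opening: 0.0478
finger_force: 36.4
time_s: 15.7
position: [0.632, -0.0436, 0.1261]
tcp_rot: [2.22, 2.222, 0.0]
ft_force: [-0.4, 0.2, -0.0]
opening: 0.0479
finger_force: 36.5
```

```bash
python3 -m crank '{"deltas":[[0,0,0,0,0,0,50],[0,0,0,0,0,0,65],[0,0,0,0,0,0,85],[0,0,0,0,0,0,85],[0,0,0,0,0,0,85],[0,0,-10,0,0,0,85],[0,0,-30,0,0,0,85],[0,0,-30,0,0,0,85],[0,0,-30,0,0,0,85],[-10,-39,0,0,0,0,85],[-10,-39,0,0,0,0,85],[-10,-39,0,0,0,0,85],[-11,-39,0,0,0,0,85],[-10.5,-39,0,0,0,0,85],[0,0,0,0,0,0,85],[0,0,0,0,0,0,85],[0,0,0,0,0,0,85]]}'; python3 - <<'E'
from h import *
print(bot.get_state()["position"])
for c in["top","side"]:
    p=bot.snapshot(c)
    b=best(p,"moka2",rings(2,.016),(.6315,-.0435));print(c,2,b)
p=wristp();b=best(p,"moka1",rings(1),(.437,-.095));print("w",1,b)
E
```

```text
time_s: 17.4
position: [0.4381, -0.0954, 0.2269]
tcp_rot: [2.219, 2.221, 0.002]
ft_force: [-0.1, -0.1, 0.8]
opening: 0.0852
finger_force: 0.0
[ 0.43811027 -0.09540311  0.22690918]
top 2 (array([ 0.63229111, -0.04310355]), np.float64(0.011063756807050984), 0.96)
side 2 (array([ 0.63251415, -0.05571982]), np.float64(0.30320342922841137), 0.62)
w 1 None
```

```bash
python3 -m crank '{"deltas":[[0.5,-1,20,0,0,0,85],[0,0,30,0,0,0,85],[0,0,30,0,0,0,85],[0,0,28,0,0,0,85],[0,0,20,0,0,0,85],[0,0,0,0,0,0,85],[0,0,0,0,0,0,65],[0,0,0,0,0,0,34],[0,0,0,0,0,0,34],[0,0,0,0,0,0,34],[0,0,0,0,0,0,34],[0,0,0,0,0,0,34],[0,0,0,0,0,0,34]]}' 30; python3 -m crank '{"deltas":[[0,0,-10,0,0,0,34],[0,0,-25,0,0,0,34],[0,0,-30,0,0,0,34],[0,0,-25,0,0,0,34],[0,0,-10,0,0,0,34],[-4,12,0,0,0,0,34],[-6,22,0,0,0,0,34],[-6,22,0,0,0,0,34],[-6,22,0,0,0,0,34],[-6,22,0,0,0,0,34],[-6,22,0,0,0,0,34],[-6,22,0,0,0,0,34],[-6,22,0,0,0,0,34],[-6,22,0,0,0,0,34],[-2,5.5,0,0,0,0,34],[0,0,0,0,0,0,34],[0,0,0,0,0,0,34],[0,0,0,0,0,0,34]]}'
```

```text
time_s: 19.0
position: [0.4374, -0.0952, 0.0999]
tcp_rot: [2.218, 2.22, 0.002]
ft_force: [-0.9, 0.7, 7.0]
opening: 0.0392
finger_force: 30.1
time_s: 20.8
position: [0.6287, -0.1482, 0.1979]
tcp_rot: [-2.22, -2.222, 0.001]
ft_force: [0.1, -0.3, -0.5]
opening: 0.039
finger_force: 30.5
```

```bash
python3 -m crank '{"deltas":[[-0.5,1.5,10,0,0,0,34],[0,0,20,0,0,0,34],[0,0,25,0,0,0,34],[0,0,15,0,0,0,34],[0,0,8,0,0,0,34],[0,0,1,0,0,0,34],[0,0,0,0,0,0,34]]}'; python3 -m crank '{"deltas":[[0,0,2,0,0,0,34],[0,0,0,0,0,0,34]]}';python3 -m crank '{"deltas":[[0,0,1,0,0,0,34],[0,0,0,0,0,0,34]]}'
```

```text
time_s: 21.5
position: [0.6313, -0.1491, 0.1194]
tcp_rot: [2.22, 2.222, 0.0]
ft_force: [0.3, 0.4, -0.7]
opening: 0.0392
finger_force: 30.5
time_s: 21.7
position: [0.6318, -0.1493, 0.1181]
tcp_rot: [2.219, 2.221, 0.001]
ft_force: [0.1, -0.2, -1.3]
opening: 0.0389
finger_force: 30.5
time_s: 21.9
position: [0.6313, -0.1491, 0.1162]
tcp_rot: [2.22, 2.222, 0.0]
ft_force: [0.6, -0.3, -1.9]
opening: 0.0389
finger_force: 30.5
```

```bash
python3 -m crank '{"deltas":[[0,0,1,0,0,0,34],[0,0,0,0,0,0,34],[0,0,0,0,0,0,42],[0,0,0,0,0,0,60],[0,0,0,0,0,0,85],[0,0,0,0,0,0,85],[0,0,0,0,0,0,85],[0,0,-10,0,0,0,85],[0,0,-30,0,0,0,85],[0,0,-30,0,0,0,85],[0,0,-40,0,0,0,85],[-12,-40,0,0,0,0,85],[-12,-40,0,0,0,0,85],[-12,-40,0,0,0,0,85],[-12,-40,0,0,0,0,85],[-12,-40,0,0,0,0,85],[-11.5,-43,0,0,0,0,85],[0,0,0,0,0,0,85],[0,0,0,0,0,0,85],[0,0,0,0,0,0,85]]}'; python3 - <<'E'
from h import *
print(bot.get_state()["position"])
for c in["top","side"]:
    p=bot.snapshot(c)
    b=best(p,"moka1",rings(1,.016),(.630,-.149));print(c,1,b)
p=wristp();b=best(p,"moka4",rings(4),(.3886,-.2205));print("w",4,b)
cv2.imwrite("pics/w4.png",p["pixels"])
E
```

```text
time_s: 23.9
position: [0.3891, -0.221, 0.2258]
tcp_rot: [2.219, 2.221, 0.001]
ft_force: [0.0, 0.1, -0.5]
opening: 0.085
finger_force: 0.0
[ 0.38909141 -0.22099407  0.22579135]
top 1 (array([ 0.63124754, -0.14722178]), np.float64(0.012583339655632226), 0.83)
side 1 (array([ 0.63220383, -0.15783904]), np.float64(0.31389318566902186), 0.58)
w 4 (array([ 0.38954672, -0.2195679 ]), np.float64(0.008989345498418115), 0.8)
```

View pics/w4.png

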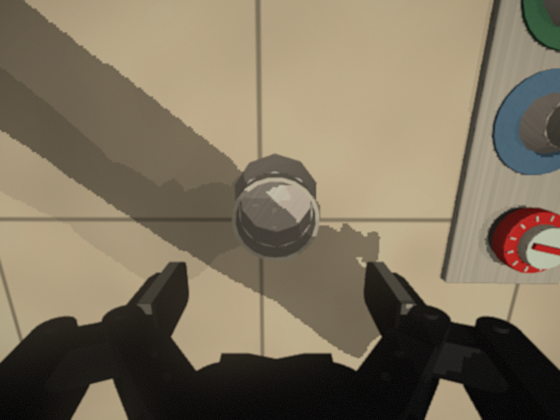

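The wrist view shows moka4 at (277,215), centred; moka1 stands on the blue disc at (540,125).

```bash
python3 -m crank '{"deltas":[[1,0.5,20,0,0,0,85],[0,0,25,0,0,0,85],[0,0,25,0,0,0,85],[0,0,15,0,0,0,85],[0,0,10,0,0,0,85],[0,0,0,0,0,0,85],[0,0,0,0,0,0,75],[0,0,0,0,0,0,60],[0,0,0,0,0,0,60],[0,0,0,0,0,0,60],[0,0,0,0,0,0,60],[0,0,0,0,0,0,60]]}' 50; python3 -m crank '{"deltas":[[0,0,-10,0,0,0,60],[0,0,-30,0,0,0,60],[0,0,-30,0,0,0,60],[0,0,-30,0,0,0,60],[0,0,-20,0,0,0,60],[16,10,0,0,0,0,60],[32,20,0,0,0,0,60],[32,20,0,0,0,0,60],[32,20,0,0,0,0,60],[32,20,0,0,0,0,60],[32,20,0,0,0,0,60],[32,20,0,0,0,0,60],[32,20,0,0,0,0,60],[32,20,0,0,0,0,60],[32,20,0,0,0,0,60],[32,20,0,0,0,0,60],[32,20,0,0,0,0,60],[18,13,0,0,0,0,60],[0,0,0,0,0,0,60],[0,0,0,0,0,0,60]]}'; python3 -m crank '{"deltas":[[0,0,0,0,0,0,60],[0,0,0,0,0,0,60]]}'
```

```text
time_s: 25.4
position: [0.3897, -0.2207, 0.1317]
tcp_rot: [2.218, 2.22, 0.001]
ft_force: [-0.5, -0.6, 6.2]
opening: 0.0647
finger_force: 56.1
time_s: 27.4
position: [0.6308, 0.1667, 0.2488]
tcp_rot: [-2.218, -2.223, 0.004]
ft_force: [0.0, -0.5, -1.9]
opening: 0.0642
finger_force: 56.2
time_s: 27.6
position: [0.6308, 0.1655, 0.2501]
tcp_rot: [-2.222, -2.221, 0.001]
ft_force: [0.4, -0.6, -1.4]
opening: 0.0644
finger_force: 56.2
```

```bash
python3 -m crank '{"deltas":[[0,2.5,10,0,0,0,60],[0,0,25,0,0,0,60],[0,0,25,0,0,0,60],[0,0,20,0,0,0,60],[0,0,12,0,0,0,60],[0,0,7,0,0,0,60],[0,0,0,0,0,0,60]]}'; python3 -m crank '{"deltas":[[0,0,2,0,0,0,60],[0,0,0,0,0,0,60]]}';python3 -m crank '{"deltas":[[0,0,1,0,0,0,60],[0,0,0,0,0,0,60]]}'
```

```text
time_s: 28.3
position: [0.6332, 0.1661, 0.1498]
tcp_rot: [-2.22, -2.221, 0.002]
ft_force: [-0.2, -0.6, -1.6]
opening: 0.0649
finger_force: 56.2
time_s: 28.5
position: [0.6345, 0.1665, 0.1503]
tcp_rot: [2.219, 2.222, 0.003]
ft_force: [0.4, 0.5, -1.1]
opening: 0.0648
finger_force: 56.2
time_s: 28.7
position: [0.6341, 0.1665, 0.1486]
tcp_rot: [2.22, 2.222, 0.001]
ft_force: [0.9, -0.2, -1.8]
opening: 0.0646
finger_force: 56.2
```

```bash
python3 -m crank '{"deltas":[[0,0,1,0,0,0,60],[0,0,0,0,0,0,60],[0,0,0,0,0,0,68],[0,0,0,0,0,0,85],[0,0,0,0,0,0,85],[0,0,0,0,0,0,85],[0,0,0,0,0,0,85],[0,0,-10,0,0,0,85],[0,0,-30,0,0,0,85],[0,0,-30,0,0,0,85],[0,0,-30,0,0,0,85],[0,-40,0,0,0,0,85],[0,-40,0,0,0,0,85],[0,-40,0,0,0,0,85],[0,-40,0,0,0,0,85],[0,-40,0,0,0,0,85],[0,-40,0,0,0,0,85],[0,-40,0,0,0,0,85],[0,0,0,0,0,0,85]]}'; python3 - <<'E'
from h import *
S={1:(.630,-.149),2:(.6315,-.0435),3:(.633,.0615),4:(.6343,.1665)}
for c in["top","side"]:
    p=bot.snapshot(c);cv2.imwrite(f"pics/{c}9.png",p["pixels"])
    for k in S:
        b=best(p,f"moka{k}",rings(k,.016),S[k]);print(c,k,b)
    print(best(p,"cup",[(.012,.024),(.068,.031)],(.636,.27)))
E
```

```text
time_s: 30.6
position: [0.3495, 0.166, 0.2473]
tcp_rot: [-2.217, -2.224, 0.002]
ft_force: [0.2, -0.1, 1.0]
opening: 0.0855
finger_force: 0.0
top 1 (array([ 0.63124486, -0.14728722]), np.float64(0.014427116367267241), 0.6)
top 2 (array([ 0.63289208, -0.04313418]), np.float64(0.024148851247376275), 0.68)
top 3 (array([0.63505404, 0.05932665]), np.float64(0.01703870689488278), 0.61)
top 4 None
(array([0.63426574, 0.26816227]), np.float64(0.10602215515002607), 0.7)
side 1 (array([ 0.63231964, -0.16103568]), np.float64(0.13902453014705282), 0.55)
side 2 (array([ 0.62967059, -0.05208534]), np.float64(0.3196500866913009), 0.57)
side 3 (array([0.6346394 , 0.05027625]), np.float64(0.4052360195298679), 0.88)
side 4 (array([0.63446206, 0.16271984]), np.float64(0.09226907739977146), 0.89)
(array([0.63542651, 0.27469773]), np.float64(0.11384411433921353), 0.82)
```

View pics/top9.png

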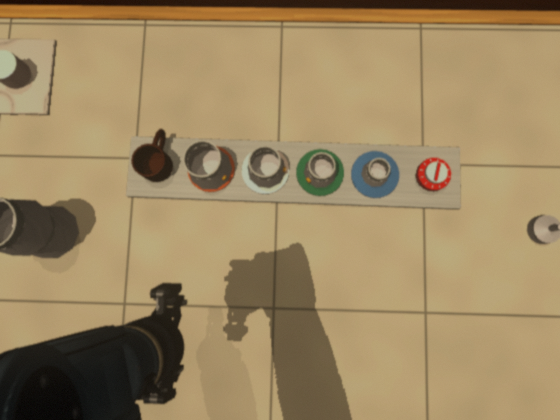

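View pics/side9.png

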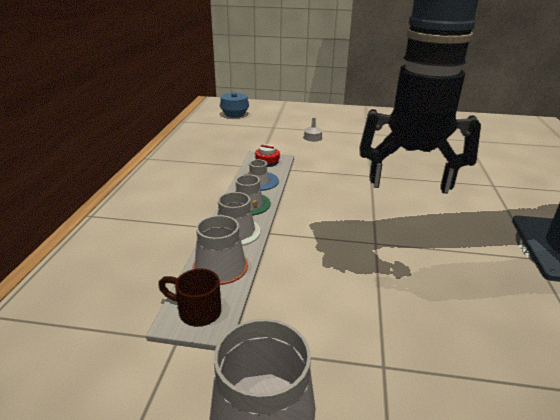

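Both views show all four standing upright on their discs, growing from the timer (434,174) to the cup (152,162), with the cup unmoved. The top-view fits put moka1–3 within about 3 mm of their disc centres. The top fit missed moka4, but the partly hidden side view puts it about 4 mm off.

```bash
python3 -c "
from cell import bot
print(bot.sign_off())"
```

```text
the job is handed in; nothing more can be done
None
```

I stood all four moka bottoms upright on the discs, smallest by the timer to largest by the cup, left the cup in place, and handed the job in at about 31 s; no verdict came back.

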